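Press the label holder home behind the sink's lip

TASK

Lift the loose cover off the small plastic tub on the dish mat and set it down beside the tub, flat and right way up, on the mat or the counter. Then take out the label holder that stands inside and push its narrow blade down behind the steel lip on the edge of the blue sink, against the sprung clip, until its shoulders are fully home, and finish while still holding it pressed home there: do not let go. Leave the pot lid, measuring cup, ramekin and spatula where they are.

Things in the scene. Friction and masses are not known exactly. Their poses are not given: they have to be found in the camera images.
- tub: Base of the small white plastic tub, 106 (x) by 136 (y) mm, fixed firmly to the 4 mm thick black dish mat; origin at the centre of its underside. Floor 8 mm above the origin; a low wall 90 by 120 mm rises to 22 mm; ribs up to 28 mm form a central slot (9 mm in x, 50 mm in y) that stands the label holder up. A grey clasp lies open at its -x side.
- cover: Loose deep white cover of the tub, 104 (x) by 134 (y) by 60 mm, open below, about 120 g; origin at centre of its lower rim, z up. Rests on the base, 8 mm above the tub's origin, around the low wall. On top a bar handle 16 mm thick (x), 50 long (y), 60 to 84 mm above the origin. Raise it straight up 60 mm to clear the holder. The mat between tub and spatula (-y of the tub) is bare: room to lay it.
- holder: Grey plastic label holder, an upright T-shaped plate, paper on both faces (either way round will do), about 50 g; origin at bottom centre of the blade, z up, x through its thickness. Blade 6 mm thick, 44 wide (y), 0 to 24 mm high. Head 8 thick, 64 wide, 24 to 52 mm high: its 10 mm overhangs are the shoulders. Starts under the cover, origin 8 mm above the tub's, same yaw.
- sink: Raised sink, fixed, with a blue painted concrete lip 54 mm high, 50 mm wide, running along y. Origin on the counter below the centre of the steel label channel on the lip's robot-facing side; x points into the sink. The channel is an upright slot between a steel lip strip and a back plate, open at the top.
- channel_mouth (a point): Centre of the channel's mouth, 60 mm above the counter, axes as sink. Channel 10 mm wide (x), 50 mm long (y), long sides flared above 55 mm. Steel blocks at both ends (25 to 35 mm from the centre along y) have their tops at this height: the holder's shoulders stop on them, its origin then 24 mm below this point. Nothing near it on the lip stands higher.
- clip (a joint): Sprung black clip inside the channel, how far it is pressed down (m): 0 when free, its top then 14 mm below the mouth; 0.010 when the holder's shoulders rest on the end blocks (fully home). It pushes back up with 3 N at 0 and 8 N at 0.010, so the holder rises about 10 mm if it is not kept pressed.
- pot_lid: Steel pot lid, 160 mm across, 42 mm high with knob, lying on the mat; origin at the centre of its underside. Leave alone.
- measuring_cup: Green plastic measuring cup, 72 mm across, 65 mm high, handle on its side; origin at the centre of its underside. Leave alone.
- ramekin: White ceramic ramekin, 84 mm across, 45 mm high; origin at the centre of its underside. Leave alone.
- spatula: Bamboo spatula, 270 mm long, lying on the mat between the tub and the pot lid, roughly along x. Leave alone.
Things that resemble listed ones, but are neither listed nor needed, are in the scene too. What is meant by the cover is not black or orange, and is the larger of those in its own colour.

How it is judged:
By the outcome, as a careful person would: the job done as asked, in the order asked, and still so for the second after the job is handed in, while the arm keeps its last pose, push and grip.
It also fails if it takes over 58 s, if anything falls off the work surface, if the arm or the gripper's body presses on something with over 40 N, if the wrist force passes 120 N, or if a joint passes its speed limit or range.

ROBOT

A 6-joint arm with a two-finger parallel gripper is mounted at the origin on the work surface. World frame = base frame: x ahead of the robot, y to its left, z up, the work surface at z = 0. Lengths are in m, angles in degrees, forces in N, time in s.
With the tool pointing down it reaches from about 0.375 to 0.9 m from the base axis. Payload 3.1 kg.
Tool frame: the origin (TCP) lies on the centre line of the jaws, within the pads' length; the fingertips stand 25 mm ahead of it and the grasp point (between the pads) lies 6 mm ahead of it; z points along the fingers, y is the line along which they close (so a half turn about z gives the same grasp; the last joint's range is limited). The gripper opens to 87 mm and grips with 3 to 60 N. Pads are 19 mm wide; open, the fingers measure 117 mm over their backs; the gripper's body (75 mm by 190 mm) begins 51 mm behind the grasp point.
Start: joints at [-74.055, 30.224, 82.088, -0, 67.689, -10.227], TCP at [0.276, -0.561, 0.248] pointing down, gripper open.
Joint ranges: [-176.69, 176.69], [-43.24, 126.21], [12.49, 139.97], [-82, 262], [0, 151.66], [-163.58, 163.58]. Speed limits (degrees/s): [159.86, 159.86, 180, 180, 180, 180].

INTERFACE

Orientations are given as a 3x3 rotation matrix whose columns are the frame's x, y, z axes.
In Python, from rig import * gives the robot as it stands.
- The arm moves only by the tool step_arm, never from a script. Its argument "steps" is a list of rows, each a list of 7 numbers: the shift along the tool's x, y, z normalised to -1 to 1, where 1 is 0.3 m, then the turn, a rotation vector about the tool's x, y, z normalised to -1 to 1, where 1 is 45 degrees, then the gripper's target within -1 to 1 (shut at 1, half-way at 0, fully open at -1). A call has 1 to 8 rows; each row is the pose to reach, as a shift and turn from the pose commanded when the call began, along the tool's axes at that moment; what a row does not reach only later rows make up. A row lasts 1/12 s, in which the tool goes at most 41.7 mm and 7.16 degrees, less where a joint would pass 70% of its speed; a pose out of reach is approached as far as the arm can. A call with a number of a shift or a turn outside -1 to 1 is refused whole. A call with a gripper value outside its range is refused whole. The fingers move at their own pace and stop on an object; the grip force is fixed at half the most. Time passes only in rows, so rows that repeat a pose let the fingers close. It gives the time, the measured TCP pose, the force, the opening and the grip force at its end, in the units of the state.
- read_state(): the state, without advancing time (a new reading comes with each control period).
- capture(name): name is "scene" or "top" or "wrist"; returns a dict with "image" (400x640x3 uint8, red, green, blue), "vertical_fov" (degrees; the focal length in pixels is half the picture's height over the tangent of half this angle, whatever the lens; pixels are square), "cx", "cy" (the principal point, pixels), "world_from_camera" (4x4, takes a point from camera to world coordinates); the wrist camera has in their place "T_tool_cam" (4x4, takes a point from camera to tool coordinates, whose origin is the TCP and whose axes are the flange's). Camera axes: x right, y down, z forward; pixel columns grow to the right and rows downward; lengths in m; the calibration is good to about 2 mm. The wrist camera is an equidistant fisheye: a pixel r from the principal point sees the ray r / f radians off the axis. A picture is of the moment at which its call begins: read the wrist's pose just before it. There is no depth.
- hand_in(): hands the job in; it is judged then, once.
The state is a dict: "time_s": time; "joint_positions": joint angles; "qvel": joint speeds; "tau": joint torques, N m; "position": TCP position; "tcp_rot": TCP orientation; "force": force on the tool from outside, world axes, zero at the start; "moment": the same for the moment, N m; "opening": opening from 0.0 (shut) to 1.0 (fully open); "grasp_force": force on a finger pad.
Only numpy, scipy, OpenCV 4.12 (cv2) and the standard library are available. Lean on these libraries where they do the work, as an engineer would, in place of code of your own. Each camera call takes 0.05 s, during which the arm holds its last target. There are 200 camera calls.

## Working session

There is one attempt and no reset: what is moved stays moved. The work goes in short steps, Python scripts to look and compute and a tool call to move; the robot and the scene stay as the last step left them, time stands still between calls to the robot, and variables do not carry over. Pictures are saved under pics/ and viewed, at most 10 in all, crops included, and the job is handed in when it is done.

Besides the shell and the picture viewer there is one more tool, called after "Call:" as a command line: name --pt "numbers of a row" for each row, then --argument value for the rest. step_arm: Moves the arm, as the interface text tells. Scaled input: -1 to 1 covers 0.3 m each way for a shift and 45 degrees each way for a turn. Its arguments: {"type":"object","properties":{"steps":{"type":"array"}},"required":["steps"]}

```bash
mkdir -p pics; ls; python3 - <<'E'
from rig import *
import cv2,numpy as np
s=read_state();print(s)
for n in("top","scene"):
    c=capture(n);cv2.imwrite(f"pics/{n}0.png",c["image"][:,:,::-1]);print(n,c["vertical_fov"],c["cx"],c["cy"],np.round(c["world_from_camera"],4).tolist())
E
```

```text
pics
{'time_s': 0.0, 'joint_positions': array([-7.40559690e+01,  3.02779369e+01,  8.21568060e+01, -8.92271960e-05,
        6.76875259e+01, -1.02265431e+01]), 'qvel': array([ 0.03668718, -0.04077794,  0.0048508 ,  0.03819925,  0.00619136,
        0.01178824]), 'tau': array([-1.14366518e-03, -4.40051544e+01, -1.76591581e+01,  6.32037409e-02,
        5.82315505e-02, -1.59354522e-04]), 'position': array([ 0.27549811, -0.56025202,  0.24658027]), 'tcp_rot': array([[ 8.97484849e-01,  4.41044896e-01, -5.87589059e-04],
       [ 4.41045125e-01, -8.97482584e-01,  2.05150250e-03],
       [ 3.77453760e-04, -2.10034570e-03, -9.99997723e-01]]), 'force': array([ 0.39775226, -0.5355004 , -0.24392623]), 'moment': array([-0.05527169,  0.00859918,  0.00945907]), 'grasp_force': 0.0, 'opening': 1.0010405073679214}
top 52.61464668720797 316.6403698017645 198.25209633485534 [[0.0047, -0.9818, 0.19, 0.189], [-1.0, -0.0051, -0.0017, 0.0767], [0.0027, -0.19, -0.9818, 1.1705], [0.0, 0.0, 0.0, 1.0]]
scene 51.1268578239503 314.91062108585885 197.8791367435751 [[0.4533, 0.5031, -0.7358, 1.4401], [0.891, -0.2334, 0.3893, -0.458], [0.0241, -0.8321, -0.554, 0.8438], [0.0, 0.0, 0.0, 1.0]]
```

View pics/top0.png

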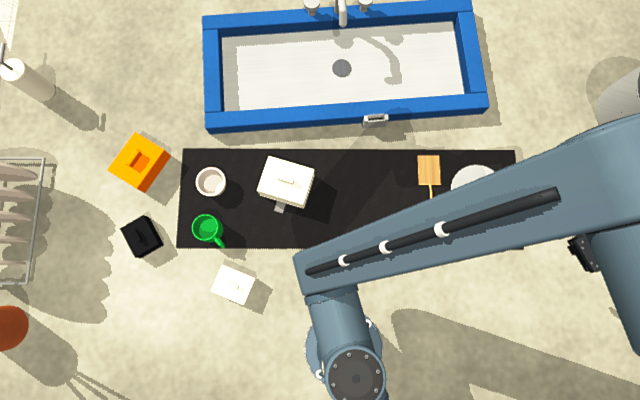

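View pics/scene0.png

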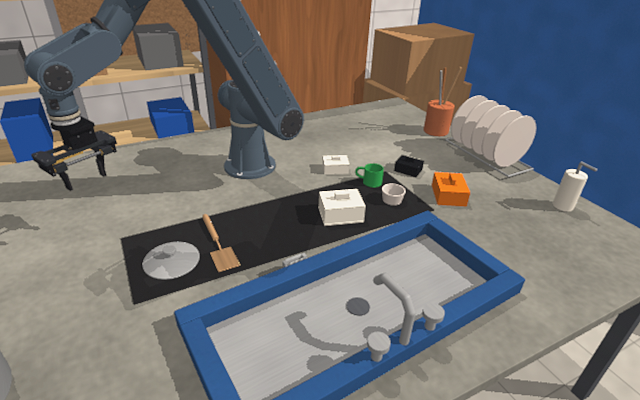

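The top view shows the cover at (286,182) with its handle, the clasp at (280,208), the steel channel at (376,118), and the spatula at (430,175). The scene view shows the cover at (342,205) and the channel at (295,260).

```bash
cat > h.py <<'E'
from rig import *
import cv2,numpy as np
def ray(c,uv,s=None):
    H=400; f=H/2/np.tan(np.radians(c["vertical_fov"])/2)
    d=np.array([(uv[0]-c["cx"])/f,(uv[1]-c["cy"])/f,1.])
    if "T_tool_cam" in c:
        r=np.hypot(d[0],d[1]); 
        d=np.array([0,0,1.]) if r<1e-9 else np.array([*(d[:2]/r*np.sin(r)),np.cos(r)])
        T=np.eye(4);T[:3,:3]=s["tcp_rot"];T[:3,3]=s["position"];T=T@c["T_tool_cam"]
    else:T=np.array(c["world_from_camera"])
    return T[:3,3],T[:3,:3]@d
def hit(c,uv,z,s=None):
    o,d=ray(c,uv,s);return o+d*(z-o[2])/d[2]
def pix(c,p,s):
    T=np.eye(4);T[:3,:3]=s["tcp_rot"];T[:3,3]=s["position"];T=T@c["T_tool_cam"]
    q=np.linalg.inv(T)@np.array([*p,1.]);f=200/np.tan(np.radians(c["vertical_fov"])/2)
    th=np.arctan2(np.hypot(q[0],q[1]),q[2]);k=f*th/np.hypot(q[0],q[1]);return c["cx"]+k*q[0],c["cy"]+k*q[1]
def rel(p,yaw,s=None):
    """shift (units of 0.3 m) and turn (units of 45 deg) to TCP p, pointing down, tool y at world angle yaw(deg, mod 180)"""
    from scipy.spatial.transform import Rotation as R
    s=s or read_state();M=s["tcp_rot"]
    best=None
    for k in(0,180):
        a=np.radians(yaw+k);y=np.array([np.cos(a),np.sin(a),0]);z=np.array([0,0,-1.]);N=np.c_[np.cross(y,z),y,z]
        v=R.from_matrix(M.T@N).as_rotvec(degrees=True)/45
        if best is None or np.linalg.norm(v)<np.linalg.norm(best):best=v
    print("shift",np.round(M.T@(np.array(p)-s["position"])/.3,4),"turn",np.round(best,4),"pos",np.round(s["position"],4))
E
python3 - <<'E'
from h import *
c=capture("top")
for n,uv,z in(("handle",(286,182),.096),("cover",(286,178),.072),("chan",(376,118),.06),("spat head",(430,170),.01),("spat end",(432,198),.01),("mat R",(418,247),.004),("lipL",(208,132),0),("lipR",(488,108),0.0)):
    print(n,np.round(hit(c,uv,z),3))
p=hit(c,(286,182),.25);rel([p[0]-.05,p[1]-.0,.30],0)
print(capture("wrist")["T_tool_cam"].round(3).tolist())
E
```

```text
handle [0.442 0.159 0.096]
cover [0.459 0.161 0.072]
chan [ 0.643 -0.097  0.06 ]
spat head [ 0.501 -0.261  0.01 ]
spat end [ 0.416 -0.263  0.01 ]
mat R [ 0.274 -0.217  0.004]
lipL [0.619 0.406 0.   ]
lipR [ 0.702 -0.452  0.   ]
shift [ 1.2788 -1.9986 -0.1738] turn [-0.0016 -0.0015 -1.4184] pos [ 0.2756 -0.5604  0.2468]
[[0.0, -0.97, -0.243, 0.064], [1.0, 0.0, -0.0, 0.0], [0.0, -0.243, 0.97, -0.137], [0.0, 0.0, 0.0, 1.0]]
```

Call:
step_arm --pt "0.75 -0.48 -0.17 0 0 -0.7 -1" --pt "0.75 -0.48 -0.17 0 0 -0.7 -1" --pt "0.75 -0.48 -0.17 0 0 -0.7 -1" --pt "0.75 -0.48 -0.17 0 0 -0.7 -1" --pt "0.75 -0.48 -0.17 0 0 -0.7 -1" --pt "0.75 -0.48 -0.17 0 0 -0.7 -1" --pt "0.75 -0.48 -0.17 0 0 -0.7 -1" --pt "0.75 -0.48 -0.17 0 0 -0.7 -1"

```text
time_s: 0.87
position: [0.4161, -0.3282, 0.2996]
tcp_rot: [[0.53, 0.848, 0.002], [0.848, -0.53, 0.001], [0.002, 0.001, -1.0]]
force: [-1.0, -0.1, -0.4]
opening: 0.998
grasp_force: 0.0
```

```bash
python3 - <<'E'
from h import *
rel([.56,-.1,.30],5)
E
```

```text
shift [8.994e-01 3.300e-03 1.000e-04] turn [ 0.0018 -0.0017 -0.8229] pos [ 0.4161 -0.3282  0.2996]
```

Call:
step_arm --pt "0.9 0 0 0 0 -0.82 -1" --pt "0.9 0 0 0 0 -0.82 -1" --pt "0.9 0 0 0 0 -0.82 -1" --pt "0.9 0 0 0 0 -0.82 -1" --pt "0.9 0 0 0 0 -0.82 -1" --pt "0.9 0 0 0 0 -0.82 -1" --pt "0.9 0 0 0 0 -0.82 -1" --pt "0.9 0 0 0 0 -0.82 -1"

```text
time_s: 1.53
position: [0.5603, -0.1013, 0.2982]
tcp_rot: [[-0.084, 0.996, 0.001], [0.996, 0.084, 0.001], [0.001, 0.001, -1.0]]
force: [0.5, -1.1, -0.5]
opening: 1.0
grasp_force: 0.0
```

```bash
python3 - <<'E'
from h import *
s=read_state();c=capture("wrist");print(s["position"],c["vertical_fov"])
im=c["image"][:,:,::-1];cv2.imwrite("pics/w1.png",im)
print("chan px",pix(c,[.643,-.097,.06],s))
rel([.44,.16,.30],-12)
E
```

```text
[ 0.56034    -0.10126842  0.29815162] 65.70646984690485
chan px (np.float64(388.57128419358224), np.float64(173.79553105416517))
shift [ 0.9073 -0.3229 -0.0067] turn [-0.0006  0.0005  0.3726] pos [ 0.5592 -0.1032  0.298 ]
```

View pics/w1.png

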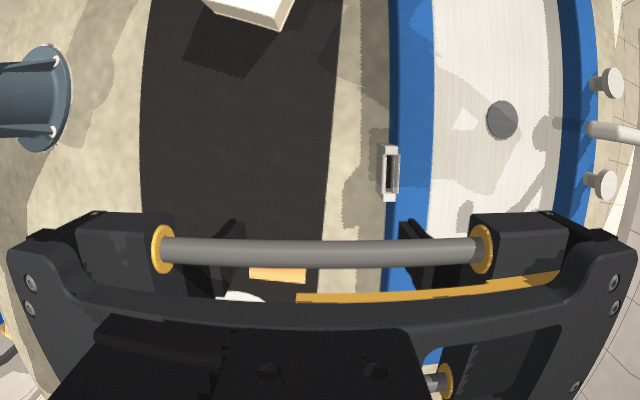

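The wrist view shows the steel channel centred near (389,172), rows 145–200, with the dark slot in it; the cover's edge is at the top (250,10).

```bash
python3 - <<'E'
import cv2
im=cv2.imread("pics/w1.png")[135:210,350:430]
cv2.imwrite("pics/w1c.png",cv2.resize(im,None,fx=8,fy=8,interpolation=cv2.INTER_NEAREST)[:600])
E
```

```text
(no output)
```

View pics/w1c.png

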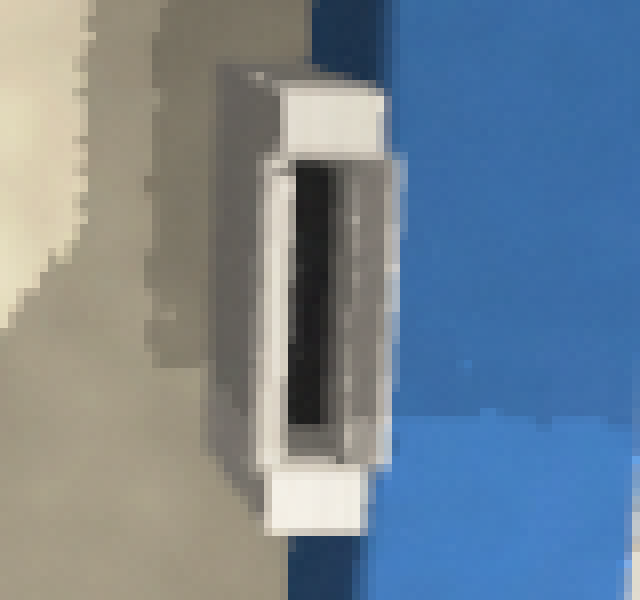

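Call:
step_arm --pt "0.7 -0.38 0 0 0 0.37 -1" --pt "0.7 -0.38 0 0 0 0.37 -1" --pt "0.7 -0.38 0 0 0 0.37 -1" --pt "0.7 -0.38 0 0 0 0.37 -1" --pt "0.7 -0.38 0 0 0 0.37 -1" --pt "0.7 -0.38 0 0 0 0.37 -1" --pt "0.7 -0.38 0 0 0 0.37 -1"

```text
time_s: 2.17
position: [0.4233, 0.098, 0.2981]
tcp_rot: [[0.207, 0.978, -0.005], [0.978, -0.207, 0.001], [0.0, -0.005, -1.0]]
force: [-0.0, -0.1, 0.4]
opening: 1.002
grasp_force: 0.0
```

```bash
python3 - <<'E'
from h import *
s=read_state();c=capture("wrist");print(s["position"])
im=c["image"][:,:,::-1];cv2.imwrite("pics/w2.png",im)
print("handle px",pix(c,[.442,.159,.096],s))
E
```

```text
[0.42327744 0.09799953 0.29809337]
handle px (np.float64(328.7647440585758), np.float64(119.05528158480043))
```

View pics/w2.png

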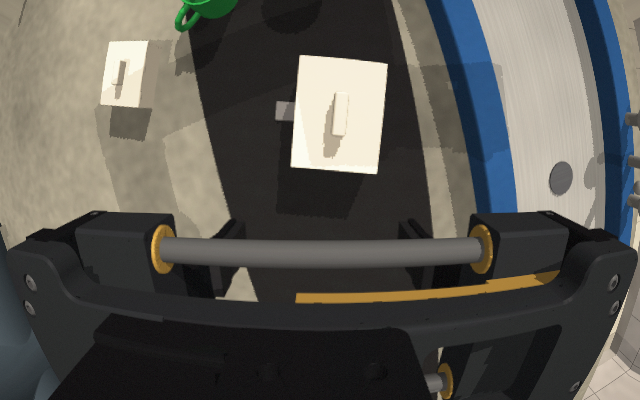

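The enlarged crop shows the channel's end block tops at crop (281–384, 88–158) and (265–368, 470–533), slot between. w2 shows the cover's top face with corners (300,56),(387,64),(377,173),(291,166) and the handle at about (340,114).

```bash
python3 - <<'E'
from h import *
c=capture("wrist");s=read_state()
# cover top face
im=cv2.imread("pics/w2.png");hsv=cv2.cvtColor(im,cv2.COLOR_BGR2HSV)
m=((hsv[...,2]>200)&(hsv[...,1]<60)).astype(np.uint8);m[200:]=0
cs,_=cv2.findContours(m,cv2.RETR_EXTERNAL,cv2.CHAIN_APPROX_NONE)
k=[x for x in cs if cv2.pointPolygonTest(x,(315,80),False)>0][0]
P=np.array([hit(c,p[0],.072,s)[:2] for p in k]).astype(np.float32)
r=cv2.minAreaRect(P*1000);print("cover",r)
# handle by corners: brighter strip
sub=im[85:145,315:365];g=cv2.cvtColor(sub,cv2.COLOR_BGR2GRAY)
cv2.imwrite("pics/w2c.png",cv2.resize(sub,None,fx=10,fy=10,interpolation=cv2.INTER_NEAREST))
s1=dict(position=np.array([.56034,-.10127,.29815]),tcp_rot=np.array([[-.084,.996,.001],[.996,.084,.001],[.001,.001,-1.]]))
f=lambda x,y:hit(c,(350+x/8-.5,135+y/8-.5),.06,s1)[:2]
a=[f(281,88),f(384,90),f(265,534),f(368,534),f(270,157),f(395,157),f(258,468),f(385,468)]
print(np.round(a,4).tolist());print("ctr",np.mean(a[:4],0),np.mean(a[4:],0))
v=(a[0]+a[1]-a[2]-a[3])/2;print("len",np.linalg.norm(v),"yaw of x",np.degrees(np.arctan2(v[1],v[0]))-90)
E
```

```text
cover ((460.7738342285156, 158.99542236328125), (133.83335876464844, 103.94819641113281), 73.179443359375)
[[0.634, -0.0627], [0.6504, -0.0612], [0.6403, -0.1333], [0.6572, -0.132], [0.6335, -0.0735], [0.6534, -0.0714], [0.6377, -0.1227], [0.6584, -0.1209]]
ctr [ 0.64545663 -0.09729467] [ 0.64575257 -0.09713257]
len 0.07099582111422624 yaw of x 5.297577288282767
```

View pics/w2c.png

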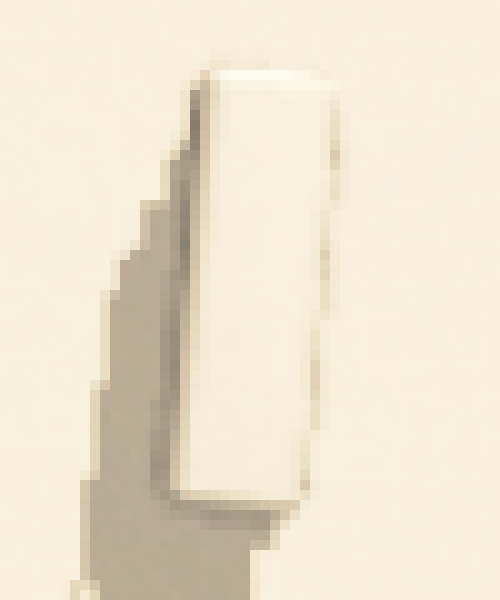

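The handle's top face in this crop spans about (205,75)–(335,85) to (170,495)–(305,495), centre about pixel (340,113).

```bash
python3 - <<'E'
from h import *
s=read_state();c=capture("wrist");print(hit(c,(340.2,113),.096,s))
rel([.461,.159,.101],-16.8)
E
```

```text
[0.46132532 0.15970553 0.096     ]
shift [0.2327 0.059  0.6592] turn [0.002  0.0009 0.104 ] pos [0.4288 0.0947 0.2988]
```

```bash
cat >> h.py <<'E'
def white(c,s,z,near):
    """min-area rectangle of the white top face at height z containing world point near"""
    im=c["image"][:,:,::-1];hsv=cv2.cvtColor(np.ascontiguousarray(im),cv2.COLOR_BGR2HSV)
    m=((hsv[...,2]>200)&(hsv[...,1]<60)).astype(np.uint8);m[200:]=0
    cs,_=cv2.findContours(m,cv2.RETR_EXTERNAL,cv2.CHAIN_APPROX_NONE)
    k=max((x for x in cs if len(x)>40),key=lambda x:cv2.pointPolygonTest(x,near,True))
    return cv2.minAreaRect(np.array([hit(c,p[0],z,s)[:2] for p in k]).astype(np.float32)*1000)
E
python3 - <<'E'
from h import *
s=read_state();c=capture("wrist");print(s["position"],np.abs(s["qvel"]).max())
r=white(c,s,.072,pix(c,[.461,.159,.072],s));print(r)
rel([r[0][0]/1000,r[0][1]/1000,.101],-16.8)
E
```

```text
[0.42875913 0.09467993 0.29880031] 1.2353684205055298
((454.9789733886719, 162.39788818359375), (133.50341796875, 103.72962188720703), 73.11798095703125)
shift [0.24   0.0353 0.659 ] turn [0.0019 0.0007 0.1027] pos [0.4292 0.0944 0.2987]
```

Call:
step_arm --pt "0.24 0.035 0.35 0 0 0.1 -1" --pt "0.24 0.035 0.35 0 0 0.1 -1" --pt "0.24 0.035 0.35 0 0 0.1 -1" --pt "0.24 0.035 0.35 0 0 0.1 -1" --pt "0.24 0.035 0.35 0 0 0.1 -1" --pt "0.24 0.035 0.35 0 0 0.1 -1"

```text
time_s: 2.87
position: [0.4545, 0.163, 0.1936]
tcp_rot: [[0.286, 0.958, 0.0], [0.958, -0.286, -0.001], [-0.001, 0.0, -1.0]]
force: [-0.3, 0.1, 0.9]
opening: 1.0
grasp_force: 0.0
```

```bash
python3 - <<'E'
from h import *
rel([.455,.1624,.101],-16.8)
E
```

```text
shift [-0.0011  0.0021  0.3088] turn [0.0002 0.0007 0.0034] pos [0.4545 0.163  0.1936]
```

Call:
step_arm --pt "0 0 0.15 0 0 0 -1" --pt "0 0 0.27 0 0 0 -1" --pt "0 0 0.308 0 0 0 -1" --pt "0 0 0.308 0 0 0 0.2" --pt "0 0 0.308 0 0 0 1" --pt "0 0 0.308 0 0 0 1" --pt "0 0 0.308 0 0 0 1" --pt "0 0 0.308 0 0 0 1"

```text
time_s: 3.53
position: [0.4547, 0.1642, 0.103]
tcp_rot: [[0.286, 0.958, 0.004], [0.958, -0.286, 0.0], [0.002, 0.004, -1.0]]
force: [0.4, -0.8, -0.2]
opening: 0.708
grasp_force: 0.0
```

Call:
step_arm --pt "0 0 0 0 0 0 1" --pt "0 0 0 0 0 0 1" --pt "0 0 0 0 0 0 1" --pt "0 0 0 0 0 0 1"

```text
time_s: 3.87
position: [0.4534, 0.1643, 0.1013]
tcp_rot: [[0.285, 0.958, 0.0], [0.958, -0.285, 0.0], [0.0, 0.0, -1.0]]
force: [0.3, 1.0, 0.0]
opening: 0.398
grasp_force: 0.0
```

Call:
step_arm --pt "0 0 0 0 0 0 1" --pt "0 0 0 0 0 0 1" --pt "0 0 0 0 0 0 1" --pt "0 0 0 0 0 0 1" --pt "0 0 0 0 0 0 1"

```text
time_s: 4.28
position: [0.4537, 0.1642, 0.1011]
tcp_rot: [[0.285, 0.958, 0.0], [0.958, -0.285, 0.0], [0.0, 0.0, -1.0]]
force: [1.1, 1.3, -0.3]
opening: 0.185
grasp_force: 30.0
```

Call:
step_arm --pt "0 0 -0.06 0 0 0 1" --pt "0 0 -0.16 0 0 0 1" --pt "0 0 -0.27 0 0 0 1" --pt "0 0 -0.34 0 0 0 1" --pt "0 0 -0.34 0 0 0 1"

```text
time_s: 4.7
position: [0.4557, 0.1646, 0.2069]
tcp_rot: [[0.285, 0.958, 0.008], [0.958, -0.285, 0.001], [0.003, 0.008, -1.0]]
force: [0.9, 0.5, -1.4]
opening: 0.18
grasp_force: 30.0
```

Call:
step_arm --pt "-0.1 0.024 0 0 0 0 1" --pt "-0.2 0.048 0 0 0 0 1" --pt "-0.3 0.072 0 0 0 0 1" --pt "-0.4 0.096 0 0 0 0 1" --pt "-0.5 0.12 0 0 0 0 1" --pt "-0.6 0.144 0 0 0 0 1" --pt "-0.6 0.144 0 0 0 0 1"

```text
time_s: 5.28
position: [0.4434, -0.025, 0.2022]
tcp_rot: [[0.29, 0.957, -0.001], [0.957, -0.29, -0.002], [-0.002, -0.0, -1.0]]
force: [0.6, 0.2, -1.8]
opening: 0.182
grasp_force: 30.0
```

```bash
python3 - <<'E'
from h import *
s=read_state();print(s["opening"],s["grasp_force"])
c=capture("scene");cv2.imwrite("pics/s1.png",c["image"][:,:,::-1])
rel([s["position"][0],s["position"][1],.0937],-16.6)
E
```

```text
0.1819306263089467 29.998271763324738
shift [-0.0064  0.0041  0.3614] turn [-0.0024  0.0002 -0.0059] pos [ 0.443  -0.0228  0.2021]
```

View pics/s1.png

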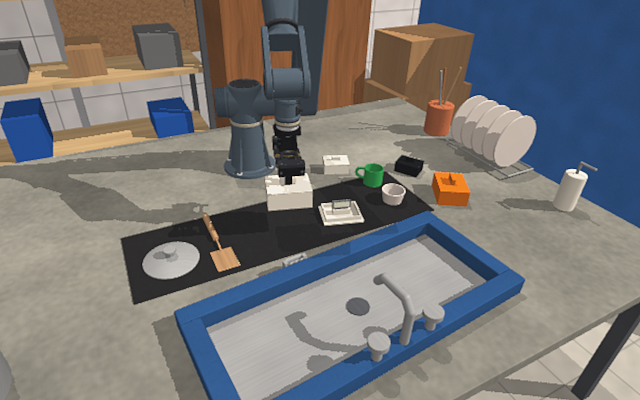

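The scene shows the cover held level at (290,190) and the holder standing in the tub at (342,207); the mat below is bare.

Call:
step_arm --pt "0 0 0.12 0 0 0 1" --pt "0 0 0.22 0 0 0 1" --pt "0 0 0.3 0 0 0 1" --pt "0 0 0.335 0 0 0 1" --pt "0 0 0.35 0 0 0 1" --pt "0 0 0.358 0 0 0 1" --pt "0 0 0.361 0 0 0 1" --pt "0 0 0.361 0 0 0 1"

```text
time_s: 6.0
position: [0.4438, -0.0203, 0.0952]
tcp_rot: [[0.285, 0.959, 0.001], [0.959, -0.285, -0.0], [0.0, 0.001, -1.0]]
force: [0.2, -0.0, -1.5]
opening: 0.187
grasp_force: 30.0
```

Call:
step_arm --pt "0 0 0.003 0 0 0 1" --pt "0 0 0.005 0 0 0 1" --pt "0 0 0.005 0 0 0 1" --pt "0 0 0.005 0 0 0 1"

```text
time_s: 6.33
position: [0.4437, -0.0207, 0.0938]
tcp_rot: [[0.285, 0.958, 0.001], [0.958, -0.285, -0.0], [0.0, 0.001, -1.0]]
force: [0.6, -0.3, -1.7]
opening: 0.187
grasp_force: 30.0
```

Call:
step_arm --pt "0 0 0.002 0 0 0 1" --pt "0 0 0.003 0 0 0 1" --pt "0 0 0.003 0 0 0 1" --pt "0 0 0.003 0 0 0 1"

```text
time_s: 6.67
position: [0.4437, -0.0208, 0.0931]
tcp_rot: [[0.285, 0.958, 0.001], [0.958, -0.285, -0.0], [0.0, 0.001, -1.0]]
force: [-0.4, 0.1, 5.2]
opening: 0.18
grasp_force: 30.0
```

Contact felt. Releasing and rising.

Call:
step_arm --pt "0 0 0 0 0 0 -1" --pt "0 0 0 0 0 0 -1" --pt "0 0 0 0 0 0 -1" --pt "0 0 0 0 0 0 -1" --pt "0 0 0 0 0 0 -1" --pt "0 0 -0.1 0 0 0 -1" --pt "0 0 -0.3 0 0 0 -1" --pt "0 0 -0.5 0 0 0 -1"

```text
time_s: 7.33
position: [0.4423, -0.0204, 0.206]
tcp_rot: [[0.285, 0.958, -0.004], [0.958, -0.285, 0.001], [0.0, -0.005, -1.0]]
force: [1.2, -0.2, -0.3]
opening: 0.705
grasp_force: 0.0
```

```bash
python3 - <<'E'
from h import *
rel([.43,.10,.25],-16.8)
E
```

```text
shift [ 0.3728 -0.1545 -0.146 ] turn [-0.006  -0.0001  0.0047] pos [ 0.4423 -0.0204  0.206 ]
```

Call:
step_arm --pt "0.37 -0.15 -0.02 0 0 0 -1" --pt "0.37 -0.15 -0.02 0 0 0 -1" --pt "0.37 -0.15 -0.02 0 0 0 -1" --pt "0.37 -0.15 -0.02 0 0 0 -1" --pt "0.37 -0.15 -0.02 0 0 0 -1" --pt "0.37 -0.15 -0.02 0 0 0 -1" --pt "0.37 -0.15 -0.02 0 0 0 -1"

```text
time_s: 7.92
position: [0.4322, 0.0976, 0.2115]
tcp_rot: [[0.286, 0.958, -0.0], [0.958, -0.286, -0.0], [-0.0, -0.0, -1.0]]
force: [0.0, 0.2, 0.2]
opening: 0.997
grasp_force: 0.0
```

```bash
python3 - <<'E'
from h import *
s=read_state();c=capture("wrist");np.save("s3.npy",s,allow_pickle=True);print(s["position"],np.abs(s["qvel"]).max())
u,v=map(int,pix(c,[.455,.1624,.064],s));print(u,v)
sub=c["image"][max(v-60,0):v+60,u-80:u+80,::-1];print("origin",u-80,max(v-60,0))
cv2.imwrite("pics/w3c.png",cv2.resize(sub,None,fx=5,fy=5,interpolation=cv2.INTER_NEAREST))
E
```

```text
[0.43223643 0.09762236 0.21153089] 0.9239350690910733
326 113
origin 246 53
```

View pics/w3c.png

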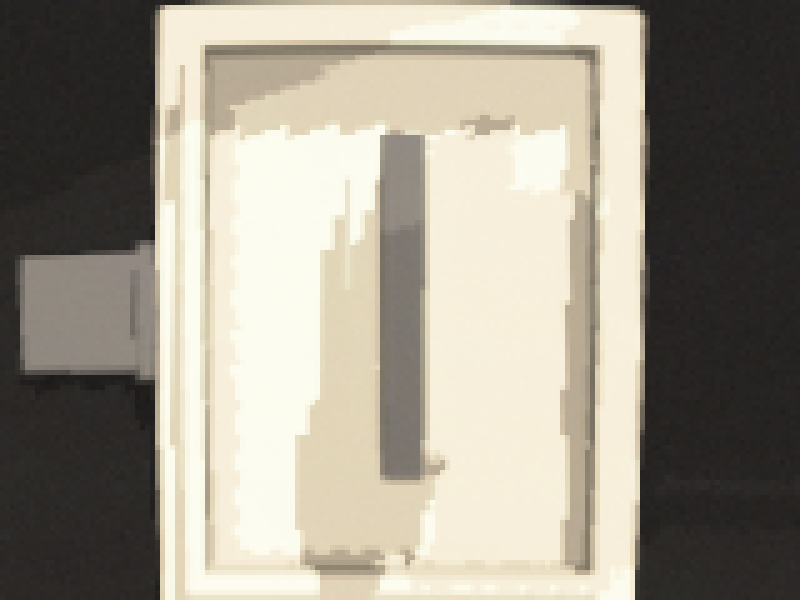

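The crop shows the grey holder's top edge at crop (380–424, 133–480), centre at pixel (326,114), right where the tub's measured centre predicts it.

```bash
python3 - <<'E'
from h import *
s=np.load("s3.npy",allow_pickle=True).item();c=capture("wrist")
g=lambda x,y:hit(c,(246+x/5-.5,53+y/5-.5),.064,s)[:2]
p=g(402,133);q=g(402,480);m=(p+q)/2;d=p-q;yaw=np.degrees(np.arctan2(d[1],d[0]))-90
print(m,np.linalg.norm(d),yaw);rel([*m,.064],yaw)
E
```

```text
[0.45464116 0.16234911] 0.06410948570178253 -16.576256660522063
shift [0.229  0.0092 0.4917] turn [-0.0005  0.0004 -0.0029] pos [0.4323 0.0974 0.2115]
```

Call:
step_arm --pt "0.229 0.009 0.1 0 0 0 -1" --pt "0.229 0.009 0.2 0 0 0 -1" --pt "0.229 0.009 0.2 0 0 0 -1" --pt "0.229 0.009 0.2 0 0 0 -1" --pt "0.229 0.009 0.3 0 0 0 -1" --pt "0.229 0.009 0.4 0 0 0 -1" --pt "0.229 0.009 0.47 0 0 0 -1" --pt "0.229 0.009 0.492 0 0 0 -1"

```text
time_s: 8.68
position: [0.453, 0.1621, 0.0626]
tcp_rot: [[0.287, 0.958, -0.004], [0.958, -0.287, -0.001], [-0.002, -0.004, -1.0]]
force: [0.3, 0.3, -0.8]
opening: 1.0
grasp_force: 0.0
```

```bash
python3 - <<'E'
from h import *
rel([.4546,.1623,.064],-16.6)
E
```

```text
shift [ 0.0023  0.0049 -0.0046] turn [-0.0051  0.0026 -0.0014] pos [0.453  0.1621 0.0626]
```

Call:
step_arm --pt "0 0.002 0 0 0 0 -1" --pt "0 0.002 0 0 0 0 1" --pt "0 0.002 0 0 0 0 1" --pt "0 0.002 0 0 0 0 1" --pt "0 0.002 0 0 0 0 1" --pt "0 0.002 0 0 0 0 1" --pt "0 0.002 0 0 0 0 1" --pt "0 0.002 0 0 0 0 1"

```text
time_s: 9.35
position: [0.4549, 0.1636, 0.0645]
tcp_rot: [[0.285, 0.958, 0.001], [0.958, -0.285, 0.0], [0.0, 0.0, -1.0]]
force: [-0.0, 0.6, -0.3]
opening: 0.558
grasp_force: 0.0
```

Call:
step_arm --pt "0 0 0 0 0 0 1" --pt "0 0 0 0 0 0 1" --pt "0 0 0 0 0 0 1" --pt "0 0 0 0 0 0 1" --pt "0 0 0 0 0 0 1" --pt "0 0 0 0 0 0 1"

```text
time_s: 9.85
position: [0.4548, 0.1635, 0.0641]
tcp_rot: [[0.285, 0.958, -0.0], [0.958, -0.285, 0.0], [-0.0, -0.0, -1.0]]
force: [0.3, -0.2, -0.2]
opening: 0.101
grasp_force: 0.5
```

Call:
step_arm --pt "0 0 0 0 0 0 1" --pt "0 0 0 0 0 0 1" --pt "0 0 -0.05 0 0 0 1" --pt "0 0 -0.15 0 0 0 1" --pt "0 0 -0.25 0 0 0 1" --pt "0 0 -0.35 0 0 0 1" --pt "0 0 -0.4 0 0 0 1" --pt "0 0 -0.4 0 0 0 1"

```text
time_s: 10.52
position: [0.4568, 0.1639, 0.1874]
tcp_rot: [[0.285, 0.958, 0.008], [0.958, -0.285, 0.001], [0.003, 0.007, -1.0]]
force: [0.2, 1.3, -0.9]
opening: 0.09
grasp_force: 30.0
```

```bash
python3 - <<'E'
from h import *
s=read_state();print(s["opening"],s["grasp_force"])
rel([.6,-.145,.22],5.3)
E
```

```text
0.09034635736093738 29.99980869702995
shift [-0.8504  0.7517 -0.1059] turn [ 0.0095 -0.0021 -0.4859] pos [0.4568 0.1639 0.1874]
```

Call:
step_arm --pt "-0.85 0.75 -0.1 0 0 -0.486 1" --pt "-0.85 0.75 -0.1 0 0 -0.486 1" --pt "-0.85 0.75 -0.1 0 0 -0.486 1" --pt "-0.85 0.75 -0.1 0 0 -0.486 1" --pt "-0.85 0.75 -0.1 0 0 -0.486 1" --pt "-0.85 0.75 -0.1 0 0 -0.486 1" --pt "-0.85 0.75 -0.1 0 0 -0.486 1" --pt "-0.85 0.75 -0.1 0 0 -0.486 1"

```text
time_s: 11.18
position: [0.5887, -0.1283, 0.2107]
tcp_rot: [[-0.092, 0.996, -0.003], [0.996, 0.092, 0.001], [0.002, -0.003, -1.0]]
force: [0.3, 0.8, -1.4]
opening: 0.091
grasp_force: 30.0
```

Call:
step_arm --pt "0 0 0.05 0 0 0 1" --pt "0 0 0.05 0 0 0 1" --pt "0 0 0.05 0 0 0 1" --pt "0 0 0.05 0 0 0 1" --pt "0 0 0.05 0 0 0 1"

```text
time_s: 11.6
position: [0.5885, -0.1253, 0.1972]
tcp_rot: [[-0.094, 0.996, -0.001], [0.996, 0.094, 0.001], [0.001, -0.001, -1.0]]
force: [0.4, 0.0, 0.5]
opening: 0.089
grasp_force: 30.0
```

```bash
python3 - <<'E'
from h import *
s=read_state();c=capture("wrist");np.save("s4.npy",s,allow_pickle=True);print(s["time_s"],s["position"],np.abs(s["qvel"]).max(),s["opening"])
cv2.imwrite("pics/w4.png",c["image"][:,:,::-1])
u,v=map(int,pix(c,[.6456,-.0972,.06],s));print(u,v)
u0,v0=max(u-60,0),max(v-60,0)
sub=c["image"][v0:v+60,u0:u+60,::-1];print("origin",u0,v0)
cv2.imwrite("pics/w4c.png",cv2.resize(sub,None,fx=5,fy=5,interpolation=cv2.INTER_NEAREST))
E
```

```text
11.6 [ 0.58853734 -0.1252626   0.19716051] 0.5395964392419773 0.08931141484611627
388 166
origin 328 106
```

View pics/w4c.png

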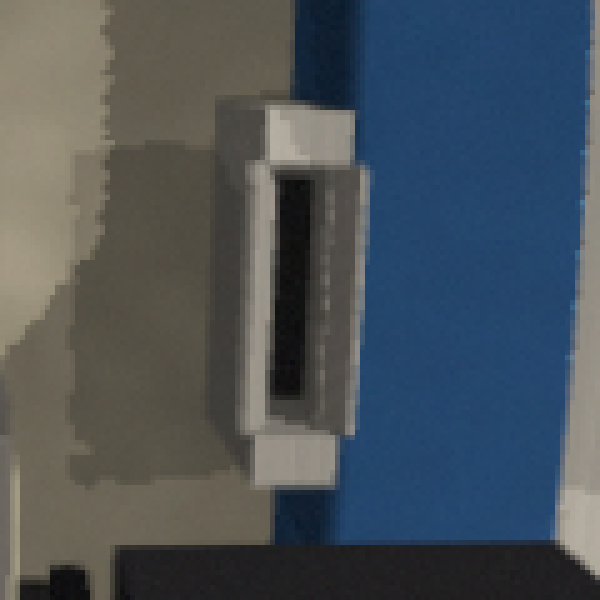

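The crop shows both end blocks' tops at crop (266–355, 105–165) and (251–338, 434–488), the dark slot between.

```bash
python3 - <<'E'
from h import *
s=np.load("s4.npy",allow_pickle=True).item();c=capture("wrist")
f=lambda x,y:hit(c,(328+x/5-.5,106+y/5-.5),.06,s)[:2]
a=np.array([f(266,105),f(355,109),f(251,488),f(338,488),f(266,165),f(355,165),f(251,434),f(338,434)])
m1,m2=a[:4].mean(0),a[4:].mean(0);v=(a[0]+a[1]-a[2]-a[3])/2;yaw=np.degrees(np.arctan2(v[1],v[0]))-90
print(m1,m2,np.linalg.norm(v),np.linalg.norm(a[4]+a[5]-a[6]-a[7])/2,yaw)
m=(m1+m2)/2+.00115*np.array([-np.sin(np.radians(yaw)),np.cos(np.radians(yaw))])
print(m);rel([*m,.125],yaw)
E
```

```text
[ 0.64532954 -0.09683785] [ 0.64518708 -0.09689138] 0.07058781724337919 0.04974273457096948 5.1967944497774425
[ 0.64515414 -0.09571934]
shift [0.0811 0.1957 0.2424] turn [0.0001 0.     0.0042] pos [ 0.589  -0.1254  0.1977]
```

Call:
step_arm --pt "0.081 0.197 0.05 0 0 0.004 1" --pt "0.081 0.197 0.1 0 0 0.004 1" --pt "0.081 0.197 0.2 0 0 0.004 1" --pt "0.081 0.197 0.242 0 0 0.004 1" --pt "0.081 0.197 0.242 0 0 0.004 1" --pt "0.081 0.197 0.242 0 0 0.004 1" --pt "0.081 0.197 0.242 0 0 0.004 1"

```text
time_s: 12.28
position: [0.6461, -0.0973, 0.1261]
tcp_rot: [[-0.089, 0.996, 0.002], [0.996, 0.089, -0.001], [-0.001, 0.002, -1.0]]
force: [0.3, -0.6, 0.1]
opening: 0.091
grasp_force: 30.0
```

```bash
python3 - <<'E'
from h import *
s=read_state();rel([.6454,-.0958,.104],5.2);c=capture("scene")
g=c["image"][220:290,250:350,::-1];cv2.imwrite("pics/s2.png",cv2.resize(g,None,fx=7,fy=7,interpolation=cv2.INTER_CUBIC))
E
```

```text
shift [ 0.0052 -0.0018  0.0738] turn [ 0.0019  0.001  -0.0023] pos [ 0.6461 -0.0973  0.1261]
```

View pics/s2.png

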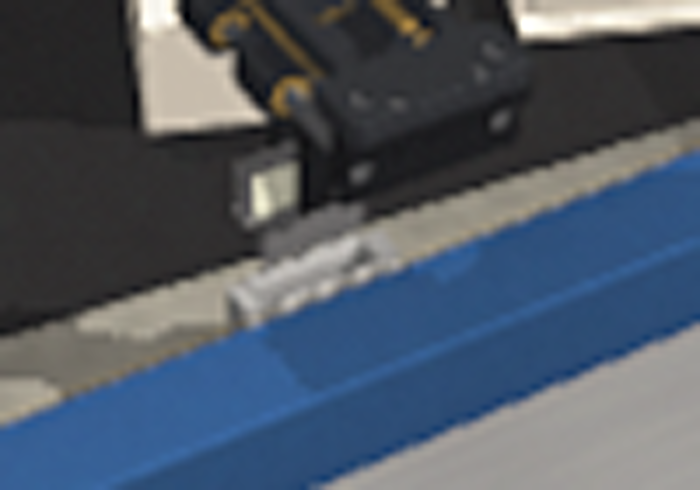

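The holder's blade hangs just above the channel, at about (310,230) in this crop and lined up with it. Now I'll lower it, watching the force.

Call:
step_arm --pt "0.004 -0.001 0.02 0 0 0 1" --pt "0.004 -0.001 0.035 0 0 0 1" --pt "0.004 -0.001 0.05 0 0 0 1" --pt "0.004 -0.001 0.06 0 0 0 1" --pt "0.004 -0.001 0.07 0 0 0 1" --pt "0.004 -0.001 0.07 0 0 0 1" --pt "0.004 -0.001 0.07 0 0 0 1"

```text
time_s: 12.92
position: [0.6452, -0.0957, 0.1034]
tcp_rot: [[-0.089, 0.996, -0.001], [0.996, 0.089, 0.0], [0.0, -0.001, -1.0]]
force: [-0.5, -0.1, -0.6]
opening: 0.089
grasp_force: 30.0
```

Call:
step_arm --pt "0 0 0.008 0 0 0 1" --pt "0 0 0.016 0 0 0 1" --pt "0 0 0.024 0 0 0 1" --pt "0 0 0.032 0 0 0 1" --pt "0 0 0.032 0 0 0 1" --pt "0 0 0.032 0 0 0 1"

```text
time_s: 13.42
position: [0.6456, -0.0959, 0.0947]
tcp_rot: [[-0.089, 0.996, 0.001], [0.996, 0.089, -0.0], [-0.0, 0.001, -1.0]]
force: [-1.0, 0.4, 4.3]
opening: 0.086
grasp_force: 30.0
```

Clip force of about 4 N, as expected. Pressing on.

Call:
step_arm --pt "0 0 0.007 0 0 0 1" --pt "0 0 0.014 0 0 0 1" --pt "0 0 0.02 0 0 0 1" --pt "0 0 0.024 0 0 0 1" --pt "0 0 0.024 0 0 0 1" --pt "0 0 0.024 0 0 0 1"

```text
time_s: 13.92
position: [0.6456, -0.0958, 0.0881]
tcp_rot: [[-0.089, 0.996, 0.001], [0.996, 0.089, -0.0], [-0.0, 0.001, -1.0]]
force: [-1.4, 1.1, 8.9]
opening: 0.093
grasp_force: 30.0
```

Call:
step_arm --pt "0 0 0.002 0 0 0 1" --pt "0 0 0.004 0 0 0 1" --pt "0 0 0.004 0 0 0 1" --pt "0 0 0.004 0 0 0 1"

```text
time_s: 14.25
position: [0.6456, -0.0958, 0.0881]
tcp_rot: [[-0.089, 0.996, 0.001], [0.996, 0.089, -0.0], [-0.001, 0.001, -1.0]]
force: [-4.0, 1.2, 14.3]
opening: 0.091
grasp_force: 30.0
```

Call:
step_arm --pt "0 0 0.002 0 0 0 1" --pt "0 0 0.002 0 0 0 1" --pt "0 0 0.002 0 0 0 1" --pt "0 0 0.002 0 0 0 1" --pt "0 0 0.002 0 0 0 1" --pt "0 0 0.002 0 0 0 1"

```text
time_s: 14.75
position: [0.6457, -0.0958, 0.0881]
tcp_rot: [[-0.089, 0.996, 0.001], [0.996, 0.089, -0.001], [-0.001, 0.001, -1.0]]
force: [-5.0, 0.3, 16.1]
opening: 0.087
grasp_force: 30.0
```

```bash
python3 - <<'E'
from h import *
s=read_state();print(s["time_s"],s["position"],s["force"],s["moment"],s["opening"])
# cover check: white face on the mat in top view, against where it was put
c=capture("top");g=cv2.cvtColor(np.ascontiguousarray(c["image"]),cv2.COLOR_RGB2HSV)
m=((g[...,2]>190)&(g[...,1]<60)).astype(np.uint8)
for k in cv2.findContours(m,cv2.RETR_EXTERNAL,cv2.CHAIN_APPROX_SIMPLE)[0]:
    r=cv2.minAreaRect(k)
    if 300<cv2.contourArea(k)<6000 and 100<r[0][1]<300: print(np.round(hit(c,r[0],.064),3),np.round(r[1]),cv2.contourArea(k))
E
```

```text
14.75 [ 0.64566305 -0.09584661  0.0880702 ] [-4.99333929  0.29256937 16.099525  ] [0.21791533 0.77156228 0.015037  ] 0.08702409953943102
[0.451 0.374 0.064] [28. 28.] 640.5
[ 0.426 -0.377  0.064] [53. 52.] 1990.5
[ 0.438 -0.02   0.064] [49. 40.] 1855.0
[ 0.569 -0.062  0.064] [67. 13.] 581.5
```

```bash
python3 -c "
from rig import *
print(hand_in())"
```

```text
the job is handed in; nothing more can be done
None
```

The job is handed in: the cover is set down on the mat beside the tub, and the label holder is pressed home in the sink's channel and still held there. It bottomed out at the expected height with about 16 N on the wrist, at 14.75 s.

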